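# Nest the mixing cups and click the caddy cover shut

## Robot

A 7-joint arm with a two-finger parallel gripper is mounted at the origin on the work surface. World frame = base frame: x ahead of the robot, y to its left, z up, the work surface at z = 0. Lengths are in mm, angles in rad, forces in N, time in s.
With the tool pointing down it reaches from about 400 to 875 mm from the base axis. Payload 4.4 kg.
Tool frame: the origin (TCP) lies at the very end of the fingers, on their centre line; the grasp point (between the pads) lies 19 mm behind it; z points along the fingers, y is the direction in which the jaws open and shut (so a half turn about z gives the same grasp; the last joint's range is limited). The gripper opens to 85 mm and grips with 20 to 120 N. Pads are 22 mm wide; open, the fingers measure 114 mm over their backs; the gripper's body (76 mm by 85 mm) begins 54 mm behind the grasp point. The pads swing forward as they close: fully open they stand 13 mm farther back than shut.
Start: joints at [1.221, 0.628, 0.038, 1.517, -0.027, 0.996, -0.02], TCP at [182.031, -624.005, 231.313] pointing down, gripper open.
Joint ranges: [-3.06, 3.06], [-0.37, 2.12], [-1.25, 1.32], [0.18, 2.47], [-1.1, 4.24], [0.23, 1.98], [-2.94, 2.94]. Speed limits (rad/s): [2.57, 2.57, 3.14, 3.14, 3.14, 3.14, 3.14].

## Interface

Orientations are given as [roll, pitch, yaw] about the fixed x, y, z axes, in that order (R = Rz(yaw) Ry(pitch) Rx(roll)).
In Python, from cell import read_state, get_image, calibration, finish_job gives the robot as it stands. The module is installed in compiled form; this text tells all that it offers.
- The arm moves only by the tool apply_moves, never from a script. Its argument "increments" is a list of rows, each an object of numbers: "tx", "ty", "tz": the shift along the world's x, y, z in m; "rx", "ry", "rz": the turn, a rotation vector about the world's x, y, z in units of 5 degrees (1.0 is 5 degrees); "claw": the finger opening in m, from 0 to 0.0854. In form: [{"tx": .., "ty": .., "tz": .., "rx": .., "ry": .., "rz": .., "claw": ..}, ...]. A call has 1 to 12 rows; each row is the pose to reach, as a shift and turn from the pose commanded when the call began; what a row does not reach only later rows make up. A row lasts 1/10 s, in which the tool goes at most 50 mm and 8.59 degrees, less where a joint would pass 70% of its speed; a pose out of reach is approached as far as the arm can. A call with a gripper value outside its range is refused whole. The fingers move at their own pace and stop on an object; the grip force is fixed at half the most. Time passes only in rows, so rows that repeat a pose let the fingers close. It gives the time, the measured TCP pose, the force and the opening at its end, in the units of the state.
- read_state(): the state, without advancing time (a new reading comes with each control period).
- get_image(name): name is "side" or "top" or "wrist"; returns the picture (420x560x3 uint8, red, green, blue); there is no depth.
- calibration(name): a dict with "camera_matrix" (3x3 intrinsics, pixels), "origin" and "attitude" of the camera in the world. Camera axes: x right, y up, looking along -z (the intrinsics and any distortion apply to the point x, -y, -z); pixel columns grow to the right and rows downward; lengths in mm; the calibration is good to about 2 mm. The wrist camera is an equidistant fisheye: a pixel r from the principal point sees the ray r / f radians off the axis. A picture is of the moment at which its call begins: read the wrist's pose just before it. calibration takes no time and is no camera call; for the wrist camera it gives the pose at the moment of the call.
- finish_job(): hands the job in, once; it reports no verdict.
The state is a dict: "clock": time; "qpos": joint angles; "qd": joint speeds; "tau": joint torques, N m; "eef_pos": TCP position; "tool_rot": TCP orientation; "force": force on the tool from outside, world axes, zero at the start; "torque": the same for the moment, N m; "width": finger opening in mm.
Only numpy, scipy, OpenCV 4.12 (cv2) and the standard library are available. Lean on these libraries where they do the work, as an engineer would, in place of code of your own. Each camera call takes 0.05 s, during which the arm holds its last target. There are 200 camera calls.

## Task

Put the two loose paint-mixing cups (yellow and blue) away: nest them upright, in either order, on top of the white cup standing in the grey caddy, one inside the other and fully home. Then push the caddy's hinged orange cover over and press it down until it clicks and stays shut, and leave the spray cans standing where they are.

Things in the scene. Friction and masses are not known exactly. Their poses are not given: they have to be found in the camera images.
- caddy: grey caddy fixed to the table: base plate 130 mm (x) by 140 mm (y -65 to +75), 10 mm thick, with a black seat ring (5 mm high, 46 mm bore) round the white cup's foot; an upright panel 114 mm wide, 94 mm high, 8 mm thick at y = +63 mm; other sides open. Origin: underside of the plate below the seat's middle; x along the cover's hinge, y to the panel, z up
- seat (a point): middle of the caddy's seat, where the white cup stands, on the plate's top 10 mm above the table; axes as the caddy's. Two small steel catch pins stick out from the panel's top towards the seat, at x = +-44 mm, to y = +32 mm, 102 mm above the table
- cover_hinge (a point): middle of the cover's hinge axis (along the caddy's x) at the top of the panel, y = +62 mm, z = 98 mm from the caddy's origin; fixed, axes as the caddy's. The cover is a flat orange plate 110 mm wide, 6 mm thick, 5 to 115 mm from the hinge, plus a black front tab 40 mm wide to 125 mm; shut, its underside is 9 mm and its top 15 mm above the hinge axis
- cover (a joint): cover angle, rad: 0 shut (level over the stack, 3 mm above 3 nested cups), 1.57 upright, at most 2.0 (leaning out to the caddy's +y). Starts at 1.5 to 1.95, held by friction. A light spring (2 N at the front edge) lifts it beyond 1 if let go too early. A catch resists from about 0.3 to 0.15 (press with 10 to 15 N at the front edge), then snaps and holds it within 0.06 of 0
- cover_edge (a point): middle of the cover's outer face (its top when shut), 115 mm from the hinge, where orange plate meets black tab; moves with the cover; axes as the caddy's when shut
- cup_white: white plastic paint-mixing cup: open, tapered, 60 mm high, foot 40 mm across, widening to a straight outer rim band 66 mm across (67 over its edges) on the top 10 mm; wall 2.5 mm, mouth 61 mm, 50 g. Inner floor 17 mm above its underside, so a nested cup stands 17 mm higher, with 1 mm side play. Stands in the caddy's seat. Origin: centre of the underside; z up its axis
- cup_yellow: yellow plastic paint-mixing cup: open, tapered, 60 mm high, foot 40 mm across, widening to a straight outer rim band 66 mm across (67 over its edges) on the top 10 mm; wall 2.5 mm, mouth 61 mm, 50 g. Inner floor 17 mm above its underside, so a nested cup stands 17 mm higher, with 1 mm side play. Loose on the table. Origin: centre of the underside; z up its axis
- cup_blue: blue plastic paint-mixing cup: open, tapered, 60 mm high, foot 40 mm across, widening to a straight outer rim band 66 mm across (67 over its edges) on the top 10 mm; wall 2.5 mm, mouth 61 mm, 50 g. Inner floor 17 mm above its underside, so a nested cup stands 17 mm higher, with 1 mm side play. Loose on the table. Origin: centre of the underside; z up its axis
- can_red: a 400 ml red spray can with a black cap, standing upright: 65 mm across (66 over its seams), 192 mm high, 0.36 kg; a bystander to leave alone. Origin: centre of the underside, z up
- can_green: a 400 ml green spray can with a black cap, standing upright: 65 mm across (66 over its seams), 192 mm high, 0.36 kg; a bystander to leave alone. Origin: centre of the underside, z up
- can_purple: a 400 ml purple spray can with a black cap, standing upright: 65 mm across (66 over its seams), 192 mm high, 0.36 kg; a bystander to leave alone. Origin: centre of the underside, z up

How it is judged:
By the outcome, as a careful person would: the job done as asked, in the order asked, and still so for the second after the job is handed in, with the robot touching nothing.
It also fails if it takes over 72 s, if anything falls off the work surface, if the arm or the gripper's body presses on something with over 40 N, if the wrist force passes 120 N, or if a joint passes its speed limit or range.

## Working session

There is one attempt and no reset: what is moved stays moved. The work goes in short steps, Python scripts to look and compute and a tool call to move; the robot and the scene stay as the last step left them, time stands still between calls to the robot, and variables do not carry over. Pictures are saved under pics/ and viewed, about 8 in all and at most 12, crops included, and the job is handed in when it is done.

Besides the shell and the picture viewer there is one more tool, called after "Request:" as name([rows], argument=value, ...), one row to a line, values as JSON. apply_moves: Moves the arm, as the interface text tells. Its arguments: {"type":"object","properties":{"increments":{"type":"array"}},"required":["increments"]}

```bash
mkdir -p pics
cat > h.py <<'E'
import numpy as np, cv2
from cell import *
def save(cam,name):
    im=get_image(cam); cv2.imwrite(f'pics/{name}.png',im[:,:,::-1]); return im
def cal(cam):
    c=calibration(cam); return c
E
python3 - <<'E'
from h import *
s=read_state(); print(s)
for c in ['side','top','wrist']: print(c,calibration(c))
a=save('side','s0');b=save('top','t0');
E
```

```text
{'clock': 0.0, 'qpos': array([ 1.22117845,  0.62931518,  0.03843193,  1.51836809, -0.02700428,
        0.99629279, -0.02001768]), 'qd': array([ 4.87151653e-04,  7.06425615e-04, -5.93309785e-04,  9.58337035e-05,
        2.42966773e-04,  1.10924510e-03,  8.19808013e-04]), 'tau': array([ 9.37863042e-04, -5.63398898e+01,  1.22635726e+00, -1.93450034e+01,
        1.09849582e-02,  1.03844027e-02, -1.38436531e-05]), 'eef_pos': array([ 181.87596062, -623.38994439,  230.40892948]), 'tool_rot': array([-3.13972689e+00,  1.35657406e-05,  2.83805992e-01]), 'force': array([ 1.07706894, -0.39528003, -0.05452766]), 'torque': array([0.02396443, 0.03079   , 0.00509494]), 'width': 85.47345894036602}
side {'camera_matrix': array([[519.47144046,   0.        , 274.57099558],
       [  0.        , 519.47144046, 211.67210343],
       [  0.        ,   0.        ,   1.        ]]), 'origin': array([272.95056835, 752.59604422, 980.60192097]), 'attitude': array([ 0.7138206 , -0.01071474, -2.80027551])}
top {'camera_matrix': array([[526.40265567,   0.        , 278.91381652],
       [  0.        , 526.40265567, 210.69845023],
       [  0.        ,   0.        ,   1.        ]]), 'origin': array([ 277.20413055,   10.13164473, 1306.50677522]), 'attitude': array([ 0.19579932, -0.01796029, -1.55581348])}
wrist {'camera_matrix': array([[325.1922621 ,   0.        , 280.49026885],
       [  0.        , 325.1922621 , 204.74161315],
       [  0.        ,   0.        ,   1.        ]]), 'origin': array([ 249.75506513, -602.75427277,  374.20303186]), 'attitude': array([-0.28446452,  0.0018316 , -1.28766165])}
```

View pics/s0.png

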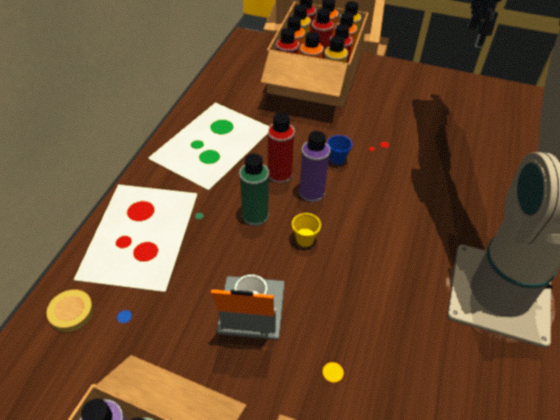

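View pics/t0.png

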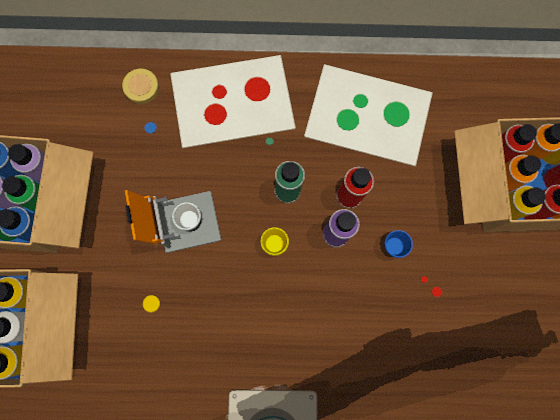

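Run:
```python
import cv2,numpy as np
t=cv2.imread('pics/t0.png');s=cv2.imread('pics/s0.png')
a=cv2.resize(t[150:270,120:420],None,fx=2.6,fy=2.6,interpolation=cv2.INTER_CUBIC)
b=cv2.resize(s[100:350,200:370],None,fx=2.4,fy=2.4,interpolation=cv2.INTER_CUBIC)
cv2.imwrite('pics/ta.png',a);cv2.imwrite('pics/sa.png',b)
```

```text
(no output)
```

View pics/ta.png

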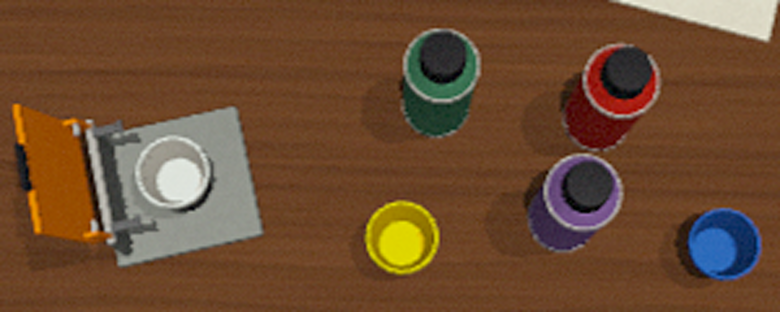

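View pics/sa.png

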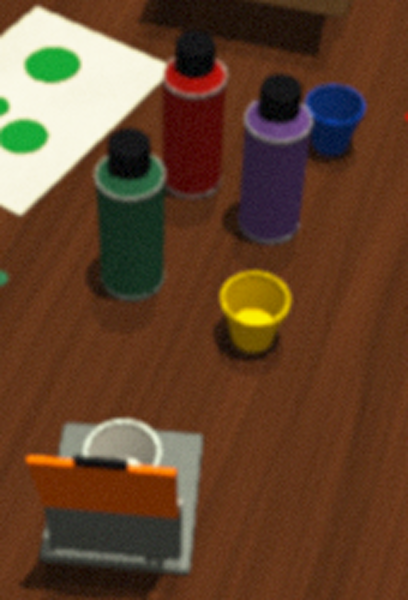

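```bash
cat >> h.py <<'E'
from scipy.spatial.transform import Rotation as Ro
def ray(cam,u,v,c=None):
    c=c or calibration(cam);K=c['camera_matrix'];R=Ro.from_euler('xyz',c['attitude']).as_matrix()
    return c['origin'],R@np.array([(u-K[0,2])/K[0,0],-(v-K[1,2])/K[1,1],-1])
def hit(cam,u,v,z):
    o,d=ray(cam,u,v); return o+d*(z-o[2])/d[2]
E
python3 - <<'E'
from h import *
np.set_printoptions(precision=1,suppress=True)
T=lambda n,x,y,z: print('top',n,hit('top',x/2.6+120-.3,y/2.6+150-.3,z))
S=lambda n,x,y,z: print('side',n,hit('side',x/2.4+200-.3,y/2.4+100-.3,z))
T('blue',724,244,60);T('blueL',688,244,60);T('blueR',760,244,60)
T('yel',402,237,60);T('white',173,173,70);T('wfloor',179,180,27)
for p in [(237,107),(263,233),(120,266)]: T('plate',*p,10)
T('green',441,66,165);T('red',621,80,165);T('purp',583,190,165)
T('ghem',436,103,0)
S('blue',335,108,60);S('yel',255,300,60);S('white',122,452,70)
for p in [(62,425),(202,434),(189,572),(42,562)]: S('plate',*p,10)
S('green',131,175,165);S('red',195,75,165);S('purp',278,120,165)
S('edgeL',28,458,200);S('edgeR',178,467,200)
S('greenbot',131,283,0);S('redbot',192,182,0);S('purpbot',270,227,0)
E
```

```text
top blue [ 449.9 -295.3   60. ]
top blueL [ 449.3 -262.    60. ]
top blueR [ 450.5 -328.6   60. ]
top yel [451.2   1.3  60. ]
top white [505.2 212.2  70. ]
top wfloor [506.5 213.2  27. ]
top plate [582.6 163.3  10. ]
top plate [459.7 133.6  10. ]
top plate [425.8 267.6  10. ]
top green [585.8 -29.1 165. ]
top red [ 576.4 -184.5  165. ]
top purp [ 479.4 -150.8  165. ]
top ghem [592.7 -30.3   0. ]
side blue [ 448.3 -281.8   60. ]
side yel [449.6  10.4  60. ]
side white [504.7 218.7  70. ]
side plate [582.9 175.1  10. ]
side plate [457.6 140.2  10. ]
side plate [422.9 275.8  10. ]
side plate [544.1 309.7  10. ]
side green [581.9  -8.7 165. ]
side red [ 572.6 -163.   165. ]
side purp [ 475.6 -127.9  165. ]
side edgeL [534.3 323.2 200. ]
side edgeR [428.6 293.  200. ]
side greenbot [588.  -15.8   0. ]
side redbot [ 577.1 -175.8    0. ]
side purpbot [ 476.2 -140.5   -0. ]
```

```bash
cat >> h.py <<'E'
from scipy.optimize import minimize
def proj(cam,P):
    c=calibration(cam);K=c['camera_matrix'];R=Ro.from_euler('xyz',c['attitude']).as_matrix()
    q=(np.asarray(P)-c['origin'])@R; return np.c_[K[0,2]+K[0,0]*q[:,0]/-q[:,2],K[1,2]-K[1,1]*q[:,1]/-q[:,2]]
def circ(x,y,z,r):
    a=np.linspace(0,2*np.pi,48); return np.c_[x+r*np.cos(a),y+r*np.sin(a),0*a+z]
def sil(cam,x,y,rings):
    return cv2.convexHull(proj(cam,np.vstack([circ(x,y,z,r) for z,r in rings])).astype(np.float32))
def fit(cam,mask,rings,x0):
    n,l,st,ce=cv2.connectedComponentsWithStats(mask.astype(np.uint8))
    i=1+np.argmax(st[1:,4]); k=(l==i).astype(np.uint8)
    cs=cv2.findContours(k,0,2)[0]; h=cv2.convexHull(max(cs,key=len)).astype(np.float32)
    f=np.zeros((420*4,560*4),np.uint8);cv2.fillPoly(f,[np.int32(h*4+1.5)],1)
    def cost(p):
        g=np.zeros_like(f);cv2.fillPoly(g,[np.int32(sil(cam,*p,rings)*4+2)],1);return float((g!=f).sum())
    r=minimize(cost,x0,method='Nelder-Mead',options=dict(initial_simplex=[x0,np.add(x0,[15,0]),np.add(x0,[0,15])],xatol=.3))
    return r.x,r.fun/f.sum()
E
python3 - <<'E'
from h import *
cup=[(0,20),(50,33),(60,33.5)]
for cam,f in [('top','t0'),('side','s0')]:
    im=cv2.imread(f'pics/{f}.png');hs=cv2.cvtColor(im,cv2.COLOR_BGR2HSV);H,S,V=[hs[:,:,i].astype(int) for i in range(3)]
    def m(lo,hi,box,s=120,v=40):
        k=(H>=lo)&(H<=hi)&(S>s)&(V>v);b=np.zeros_like(k);b[box[1]:box[3],box[0]:box[2]]=1;return k&b
    top=cam=='top'
    print(cam,'yel',*fit(cam,m(22,35,(255,220,300,265) if top else (285,205,330,255)),cup,[450,5]))
    print(cam,'blue',*fit(cam,m(100,130,(380,225,420,262) if top else (320,130,362,172)),cup,[450,-290]))
    w=(S<50)&(V>150);b=np.zeros_like(w)
    x=(160,195,212,240) if top else (228,270,275,320);b[x[1]:x[3],x[0]:x[2]]=1
    print((w&b).sum())
    for n,lo,hi,box,x0 in [('green',60,95,(265,155,310,205) if top else (235,160,275,228),(588,-20)),('purple',125,150,(318,205,362,250) if top else (295,140,332,203),(477,-140))]:
        print(cam,n,*fit(cam,m(lo,hi,box,60,30),[(2,32.5),(160,32.5)],x0))
E
```

```text
top yel [451.62875659   2.17335431] 0.016095586057075145
top blue [ 450.45803469 -295.38735963] 0.07793037368252954
862
top green [550.90117264 -22.0092392 ] 1.5834561834561836
top purple [ 480.86943363 -148.97068158] 0.8108170046980635
side yel [451.27838239   6.23255484] 0.03776526634906886
side blue [ 451.64001882 -289.2016986 ] 0.13157575021261086
433
side green [593.25214504 -26.87782729] 0.6904747130003103
side purple [ 479.88837254 -151.03054076] 0.5300207039337475
```

Request:
apply_moves([
  {"tx":0.269,"ty":0.332,"tz":-0.03,"rz":-18.4,"claw":0.0854},
  {"tx":0.269,"ty":0.332,"tz":-0.03,"rz":-18.4,"claw":0.0854},
  {"tx":0.269,"ty":0.332,"tz":-0.03,"rz":-18.4,"claw":0.0854},
  {"tx":0.269,"ty":0.332,"tz":-0.03,"rz":-18.4,"claw":0.0854},
  {"tx":0.269,"ty":0.332,"tz":-0.03,"rz":-18.4,"claw":0.0854},
  {"tx":0.269,"ty":0.332,"tz":-0.03,"rz":-18.4,"claw":0.0854},
  {"tx":0.269,"ty":0.332,"tz":-0.03,"rz":-18.4,"claw":0.0854},
  {"tx":0.269,"ty":0.332,"tz":-0.03,"rz":-18.4,"claw":0.0854},
  {"tx":0.269,"ty":0.332,"tz":-0.03,"rz":-18.4,"claw":0.0854},
  {"tx":0.269,"ty":0.332,"tz":-0.03,"rz":-18.4,"claw":0.0854},
  {"tx":0.269,"ty":0.332,"tz":-0.03,"rz":-18.4,"claw":0.0854},
  {"tx":0.269,"ty":0.332,"tz":-0.03,"rz":-18.4,"claw":0.0854},
])

```text
$.increments[0]: bad value
```

Request:
apply_moves([
  {"tx":0.269,"ty":0.332,"tz":-0.03,"rx":0,"ry":0,"rz":-18.4,"claw":0.085},
  {"tx":0.269,"ty":0.332,"tz":-0.03,"rx":0,"ry":0,"rz":-18.4,"claw":0.085},
  {"tx":0.269,"ty":0.332,"tz":-0.03,"rx":0,"ry":0,"rz":-18.4,"claw":0.085},
  {"tx":0.269,"ty":0.332,"tz":-0.03,"rx":0,"ry":0,"rz":-18.4,"claw":0.085},
  {"tx":0.269,"ty":0.332,"tz":-0.03,"rx":0,"ry":0,"rz":-18.4,"claw":0.085},
  {"tx":0.269,"ty":0.332,"tz":-0.03,"rx":0,"ry":0,"rz":-18.4,"claw":0.085},
  {"tx":0.269,"ty":0.332,"tz":-0.03,"rx":0,"ry":0,"rz":-18.4,"claw":0.085},
  {"tx":0.269,"ty":0.332,"tz":-0.03,"rx":0,"ry":0,"rz":-18.4,"claw":0.085},
  {"tx":0.269,"ty":0.332,"tz":-0.03,"rx":0,"ry":0,"rz":-18.4,"claw":0.085},
  {"tx":0.269,"ty":0.332,"tz":-0.03,"rx":0,"ry":0,"rz":-18.4,"claw":0.085},
  {"tx":0.269,"ty":0.332,"tz":-0.03,"rx":0,"ry":0,"rz":-18.4,"claw":0.085},
  {"tx":0.269,"ty":0.332,"tz":-0.03,"rx":0,"ry":0,"rz":-18.4,"claw":0.085},
])

```text
clock: 1.3
eef_pos: [451.1, -291.4, 200.9]
tool_rot: [3.141, 0.0, -1.321]
force: [-0.4, -0.0, -0.1]
width: 85.0
```

```bash
cat >> h.py <<'E'
def whit(c,u,v,z):
    K=c['camera_matrix'];R=Ro.from_euler('xyz',c['attitude']).as_matrix()
    a=np.array([u-K[0,2],v-K[1,2]]);r=np.hypot(*a);th=r/K[0,0]
    d=R@np.array([np.sin(th)*a[0]/r,-np.sin(th)*a[1]/r,-np.cos(th)]);o=c['origin'];return o+d*(z-o[2])/d[2]
def wcup(name,lo,hi,z=60,s=120,v=40):
    "grab wrist image, circle fit of outline of coloured blob's hull unprojected at rim height"
    c=calibration('wrist');im=save('wrist',name);hs=cv2.cvtColor(im,cv2.COLOR_RGB2HSV).astype(int)
    k=((hs[...,0]>=lo)&(hs[...,0]<=hi)&(hs[...,1]>s)&(hs[...,2]>v)).astype(np.uint8)
    n,l,st,ce=cv2.connectedComponentsWithStats(k);i=1+np.argmax(st[1:,4]);print(st[i],ce[i])
    h=cv2.convexHull(max(cv2.findContours((l==i).astype(np.uint8),0,2)[0],key=len))[:,0]
    P=np.array([whit(c,*p,z)[:2] for p in h],np.float32);print(np.round(cv2.minEnclosingCircle(P),1) if 0 else cv2.minEnclosingCircle(P))
E
python3 - <<'E'
from h import *
print(calibration('wrist')); wcup('w1',100,130)
E
```

```text
{'camera_matrix': array([[325.1922621 ,   0.        , 280.49026885],
       [  0.        , 325.1922621 , 204.74161315],
       [  0.        ,   0.        ,   1.        ]]), 'origin': array([ 468.32346089, -359.37230012,  344.68163155]), 'attitude': array([-2.84085786e-01, -1.63556738e-03, -2.89258151e+00])}
[ 247  153   72   71 4010] [282.84738155 187.89875312]
((448.81732177734375, -294.1181945800781), 33.078529357910156)
```

View pics/w1.png

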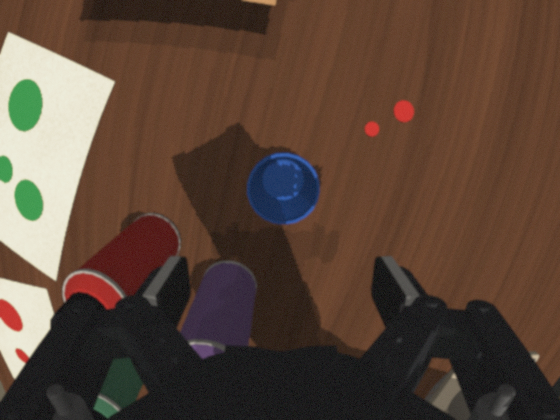

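Request:
apply_moves([
  {"tx":-0.0015,"ty":-0.002,"tz":-0.05,"rx":0,"ry":0,"rz":0,"claw":0.085},
  {"tx":-0.0015,"ty":-0.002,"tz":-0.1,"rx":0,"ry":0,"rz":0,"claw":0.085},
  {"tx":-0.0015,"ty":-0.002,"tz":-0.13,"rx":0,"ry":0,"rz":0,"claw":0.085},
  {"tx":-0.0015,"ty":-0.002,"tz":-0.157,"rx":0,"ry":0,"rz":0,"claw":0.085},
  {"tx":-0.0015,"ty":-0.002,"tz":-0.157,"rx":0,"ry":0,"rz":0,"claw":0.085},
  {"tx":-0.0015,"ty":-0.002,"tz":-0.157,"rx":0,"ry":0,"rz":0,"claw":0.055},
  {"tx":-0.0015,"ty":-0.002,"tz":-0.157,"rx":0,"ry":0,"rz":0,"claw":0.055},
  {"tx":-0.0015,"ty":-0.002,"tz":-0.157,"rx":0,"ry":0,"rz":0,"claw":0.055},
  {"tx":-0.0015,"ty":-0.002,"tz":-0.157,"rx":0,"ry":0,"rz":0,"claw":0.055},
  {"tx":-0.0015,"ty":-0.002,"tz":-0.157,"rx":0,"ry":0,"rz":0,"claw":0.055},
])

```text
clock: 2.35
eef_pos: [450.6, -295.0, 46.2]
tool_rot: [-3.139, -0.003, -1.322]
force: [-1.4, -0.1, 7.8]
width: 63.7
```

Run:
```python
from h import *
im=save('wrist','w2')
cv2.imwrite('pics/w2c.png',cv2.resize(im[130:400,120:440,::-1],None,fx=2,fy=2,interpolation=cv2.INTER_CUBIC))
```

```text
(no output)
```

View pics/w2c.png

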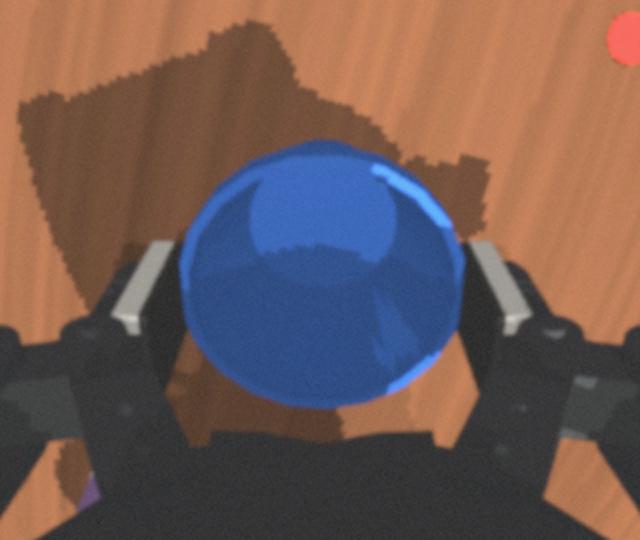

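Request:
apply_moves([
  {"tx":0,"ty":0,"tz":0.02,"rx":0,"ry":0,"rz":0,"claw":0.055},
  {"tx":0,"ty":0,"tz":0.06,"rx":0,"ry":0,"rz":0,"claw":0.055},
  {"tx":0,"ty":0,"tz":0.1,"rx":0,"ry":0,"rz":0,"claw":0.055},
  {"tx":0,"ty":0,"tz":0.14,"rx":0,"ry":0,"rz":0,"claw":0.055},
  {"tx":0,"ty":0,"tz":0.18,"rx":0,"ry":0,"rz":0,"claw":0.055},
  {"tx":0,"ty":0,"tz":0.22,"rx":0,"ry":0,"rz":0,"claw":0.055},
  {"tx":0,"ty":0,"tz":0.24,"rx":0,"ry":0,"rz":0,"claw":0.055},
  {"tx":0,"ty":0,"tz":0.24,"rx":0,"ry":0,"rz":0,"claw":0.055},
])

```text
clock: 3.2
eef_pos: [451.1, -295.1, 288.2]
tool_rot: [-3.136, -0.005, -1.321]
force: [0.1, -0.3, -2.0]
width: 63.6
```

Run:
```python
from h import *
s=read_state();print(s['eef_pos'],s['width'],s['force']); wcup('w3',100,130,z=s['eef_pos'][2]+14)
```

```text
[ 451.08404891 -295.11509205  288.20328343] 63.58321698324855 [ 0.09057511 -0.29691804 -1.96486384]
[  209   201   144   133 14616] [280.41167214 267.97571155]
((450.9588623046875, -294.7578430175781), 34.24551010131836)
```

Request:
apply_moves([
  {"tx":0.054,"ty":0.508,"tz":0,"rx":0,"ry":0,"rz":0,"claw":0.055},
  {"tx":0.054,"ty":0.508,"tz":0,"rx":0,"ry":0,"rz":0,"claw":0.055},
  {"tx":0.054,"ty":0.508,"tz":0,"rx":0,"ry":0,"rz":0,"claw":0.055},
  {"tx":0.054,"ty":0.508,"tz":0,"rx":0,"ry":0,"rz":0,"claw":0.055},
  {"tx":0.054,"ty":0.508,"tz":0,"rx":0,"ry":0,"rz":0,"claw":0.055},
  {"tx":0.054,"ty":0.508,"tz":0,"rx":0,"ry":0,"rz":0,"claw":0.055},
  {"tx":0.054,"ty":0.508,"tz":0,"rx":0,"ry":0,"rz":0,"claw":0.055},
  {"tx":0.054,"ty":0.508,"tz":0,"rx":0,"ry":0,"rz":0,"claw":0.055},
  {"tx":0.054,"ty":0.508,"tz":0,"rx":0,"ry":0,"rz":0,"claw":0.055},
  {"tx":0.054,"ty":0.508,"tz":0,"rx":0,"ry":0,"rz":0,"claw":0.055},
  {"tx":0.054,"ty":0.508,"tz":0,"rx":0,"ry":0,"rz":0,"claw":0.055},
  {"tx":0.054,"ty":0.508,"tz":0,"rx":0,"ry":0,"rz":0,"claw":0.055},
])

```text
clock: 4.45
eef_pos: [502.0, 217.0, 282.2]
tool_rot: [3.138, -0.002, -1.316]
force: [0.3, -0.6, -0.3]
width: 64.0
```

Run:
```python
from h import *
s=read_state();print(s['eef_pos'],s['tool_rot'],s['width'],s['force'],s['qpos']); save('wrist','w4');save('top','t4')
```

```text
[502.002943   216.99482962 282.20824425] [ 3.13831053e+00 -1.66696207e-03 -1.31573294e+00] 63.969179691505644 [ 0.26794777 -0.55923606 -0.32458824] [-0.95150109  0.51996217  0.76272194  1.75229738 -0.40778414  1.03852415
 -2.92863243]
```

View pics/w4.png

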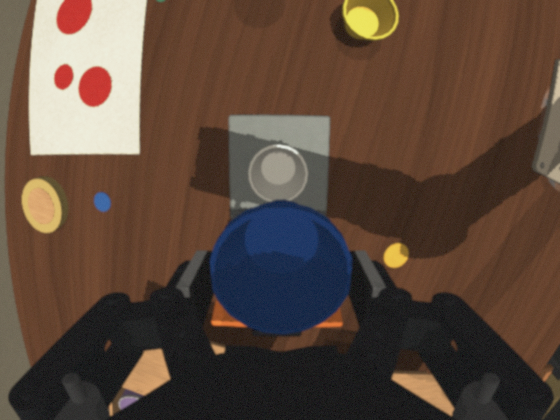

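Run:
```python
from h import *
c=calibration('wrist');print(c['origin'],c['attitude'])
for p in [(278,172,70),(249,172,70),(307,172,70),(278,143,70),(278,168,27),(229,116,10),(330,116,10),(371,16,60)]: print(p,whit(c,*p).round(1))
s=read_state();wz=s['eef_pos'][2]+14
print(whit(c,281,267,wz),s['eef_pos'])
```

```text
[520.0494942  144.50944029 427.379247  ] [-2.81999400e-01 -2.67397317e-03 -2.89462427e+00]
(278, 172, 70) [505.8 208.5  70. ]
(249, 172, 70) [537.3 216.3  70. ]
(307, 172, 70) [474.4 200.5  70. ]
(278, 143, 70) [513.7 177.   70. ]
(278, 168, 27) [505.3 211.3  27. ]
(229, 116, 10) [582.  163.1  10. ]
(330, 116, 10) [456.9 131.6  10. ]
(371, 16, 60) [447.5   3.6  60. ]
[503.21887199 208.91554812 297.44761193] [502.87826772 212.18619056 283.44761193]
```

Request:
apply_moves([
  {"tx":0.001,"ty":0,"tz":0,"rx":0,"ry":0,"rz":1.3,"claw":0.055},
  {"tx":0.001,"ty":0,"tz":0,"rx":0,"ry":0,"rz":1.3,"claw":0.055},
  {"tx":0.001,"ty":0,"tz":-0.05,"rx":0,"ry":0,"rz":1.3,"claw":0.055},
  {"tx":0.001,"ty":0,"tz":-0.09,"rx":0,"ry":0,"rz":1.3,"claw":0.055},
  {"tx":0.001,"ty":0,"tz":-0.13,"rx":0,"ry":0,"rz":1.3,"claw":0.055},
  {"tx":0.001,"ty":0,"tz":-0.154,"rx":0,"ry":0,"rz":1.3,"claw":0.055},
  {"tx":0.001,"ty":0,"tz":-0.154,"rx":0,"ry":0,"rz":1.3,"claw":0.055},
  {"tx":0.001,"ty":0,"tz":-0.154,"rx":0,"ry":0,"rz":1.3,"claw":0.055},
  {"tx":0.001,"ty":0,"tz":-0.154,"rx":0,"ry":0,"rz":1.3,"claw":0.055},
  {"tx":0.001,"ty":0,"tz":-0.154,"rx":0,"ry":0,"rz":1.3,"claw":0.055},
])

```text
clock: 5.55
eef_pos: [505.7, 214.1, 132.0]
tool_rot: [-3.139, 0.0, -1.209]
force: [0.1, 0.2, -0.3]
width: 63.6
```

Run:
```python
from h import *
s=read_state();print(s['eef_pos'],s['tool_rot'],s['width'],s['force'],s['qpos'],s['qd'].round(3))
wcup('w5',100,130,z=s['eef_pos'][2]+14)
a=cv2.imread('pics/w5.png')[60:420,100:460]; side=save('side','s5')[200:380,200:330,::-1]
b=cv2.resize(side,(433,600),interpolation=cv2.INTER_CUBIC)
cv2.imwrite('pics/m5.png',np.hstack([cv2.resize(a,(367,600))*1,b]))
```

```text
[505.66963473 214.07493391 131.98320696] [-3.13850129e+00  3.25264189e-04 -1.20934459e+00] 63.56664653066393 [ 0.06281326  0.20270312 -0.34278791] [-0.81819767  0.69220836  0.57873592  1.90984263 -0.5695177   0.70497169
 -2.67972901] [-0.005  0.005 -0.006  0.004 -0.001 -0.003  0.004]
[  209   201   144   132 14529] [280.69667561 267.86227545]
((505.3863525390625, 214.07647705078125), 33.97567367553711)
```

View pics/m5.png

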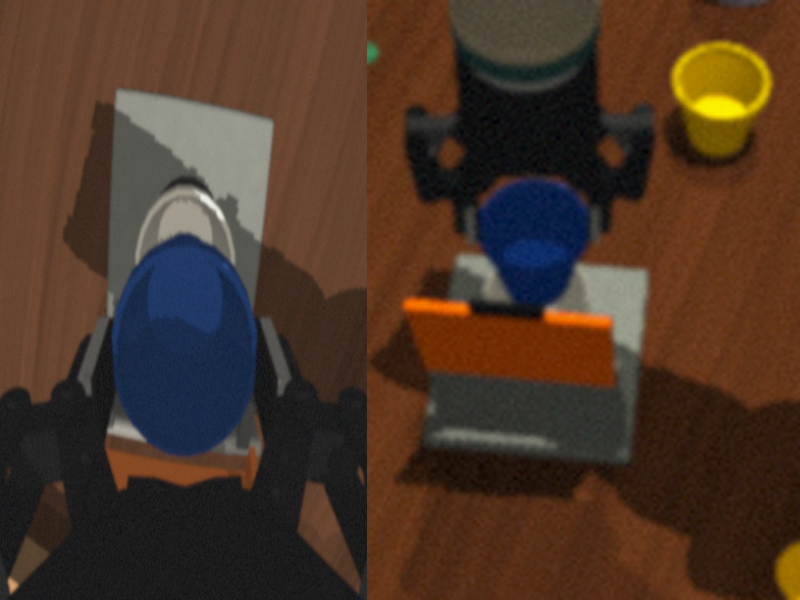

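Request:
apply_moves([
  {"tx":-0.001,"ty":-0.0005,"tz":-0.02,"rx":0,"ry":0,"rz":0,"claw":0.055},
  {"tx":-0.001,"ty":-0.0005,"tz":-0.035,"rx":0,"ry":0,"rz":0,"claw":0.055},
  {"tx":-0.001,"ty":-0.0005,"tz":-0.045,"rx":0,"ry":0,"rz":0,"claw":0.055},
  {"tx":-0.001,"ty":-0.0005,"tz":-0.055,"rx":0,"ry":0,"rz":0,"claw":0.055},
  {"tx":-0.001,"ty":-0.0005,"tz":-0.055,"rx":0,"ry":0,"rz":0,"claw":0.055},
  {"tx":-0.001,"ty":-0.0005,"tz":-0.055,"rx":0,"ry":0,"rz":0,"claw":0.055},
])

```text
clock: 6.25
eef_pos: [503.7, 213.4, 75.5]
tool_rot: [-3.141, -0.0, -1.209]
force: [0.2, -0.3, -0.3]
width: 63.6
```

Request:
apply_moves([
  {"tx":0,"ty":0,"tz":-0.002,"rx":0,"ry":0,"rz":0,"claw":0.055},
  {"tx":0,"ty":0,"tz":-0.002,"rx":0,"ry":0,"rz":0,"claw":0.085},
  {"tx":0,"ty":0,"tz":-0.002,"rx":0,"ry":0,"rz":0,"claw":0.085},
  {"tx":0,"ty":0,"tz":-0.002,"rx":0,"ry":0,"rz":0,"claw":0.085},
  {"tx":0,"ty":0,"tz":-0.002,"rx":0,"ry":0,"rz":0,"claw":0.085},
  {"tx":0,"ty":0,"tz":0.03,"rx":0,"ry":0,"rz":0,"claw":0.085},
  {"tx":0,"ty":0,"tz":0.07,"rx":0,"ry":0,"rz":0,"claw":0.085},
  {"tx":0,"ty":0,"tz":0.12,"rx":0,"ry":0,"rz":0,"claw":0.085},
  {"tx":0,"ty":0,"tz":0.17,"rx":0,"ry":0,"rz":0,"claw":0.085},
  {"tx":0,"ty":0,"tz":0.17,"rx":0,"ry":0,"rz":0,"claw":0.085},
  {"tx":0,"ty":0,"tz":0.17,"rx":0,"ry":0,"rz":0,"claw":0.085},
])

```text
clock: 7.35
eef_pos: [503.8, 213.9, 246.4]
tool_rot: [-3.139, 0.001, -1.208]
force: [-0.3, 0.6, -0.3]
width: 84.7
```

Run:
```python
from h import *
s=read_state();print(s['eef_pos'],s['tool_rot'],s['width'],s['force'])
wcup('w6',100,130,z=87)
im=cv2.imread('pics/w6.png');cv2.imwrite('pics/w6c.png',cv2.resize(im[80:320,160:400],(600,600),interpolation=cv2.INTER_CUBIC))
```

```text
[503.83393603 213.87640232 246.43993414] [-3.13921943e+00  9.21684235e-04 -1.20809596e+00] 84.68732663044663 [-0.30744518  0.59457951 -0.25119122]
[ 248  154   67   66 3436] [281.3733993 186.556461 ]
((502.6580505371094, 214.6963653564453), 32.46353530883789)
```

View pics/w6c.png

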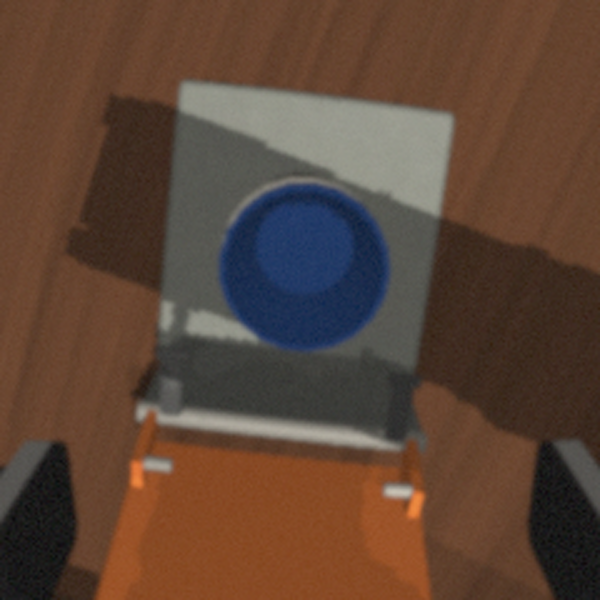

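Request:
apply_moves([
  {"tx":-0.054,"ty":-0.211,"tz":0,"rx":0,"ry":0,"rz":0,"claw":0.085},
  {"tx":-0.054,"ty":-0.211,"tz":0,"rx":0,"ry":0,"rz":0,"claw":0.085},
  {"tx":-0.054,"ty":-0.211,"tz":0,"rx":0,"ry":0,"rz":0,"claw":0.085},
  {"tx":-0.054,"ty":-0.211,"tz":0,"rx":0,"ry":0,"rz":0,"claw":0.085},
  {"tx":-0.054,"ty":-0.211,"tz":-0.04,"rx":0,"ry":0,"rz":0,"claw":0.085},
  {"tx":-0.054,"ty":-0.211,"tz":-0.06,"rx":0,"ry":0,"rz":0,"claw":0.085},
  {"tx":-0.054,"ty":-0.211,"tz":-0.06,"rx":0,"ry":0,"rz":0,"claw":0.085},
  {"tx":-0.054,"ty":-0.211,"tz":-0.06,"rx":0,"ry":0,"rz":0,"claw":0.085},
  {"tx":-0.054,"ty":-0.211,"tz":-0.06,"rx":0,"ry":0,"rz":0,"claw":0.085},
])

```text
clock: 8.3
eef_pos: [450.1, 2.9, 185.7]
tool_rot: [-3.141, -0.0, -1.207]
force: [0.5, 0.3, -0.9]
width: 85.2
```

Run:
```python
from h import *
s=read_state();print(s['eef_pos'],s['tool_rot'],s['qpos'][6])
wcup('w7',22,35)
```

```text
[450.07153879   2.89714663 185.66942251] [-3.14115055e+00 -4.04949537e-04 -1.20737933e+00] -2.3263545486668753
[ 244  157   74   76 3022] [282.13633355 193.5843812 ]
((449.2906799316406, 3.103398323059082), 33.67854309082031)
```

Request:
apply_moves([
  {"tx":-0.0005,"ty":0,"tz":-0.05,"rx":0,"ry":0,"rz":0,"claw":0.085},
  {"tx":-0.0005,"ty":0,"tz":-0.09,"rx":0,"ry":0,"rz":0,"claw":0.085},
  {"tx":-0.0005,"ty":0,"tz":-0.12,"rx":0,"ry":0,"rz":0,"claw":0.085},
  {"tx":-0.0005,"ty":0,"tz":-0.141,"rx":0,"ry":0,"rz":0,"claw":0.085},
  {"tx":-0.0005,"ty":0,"tz":-0.141,"rx":0,"ry":0,"rz":0,"claw":0.085},
  {"tx":-0.0005,"ty":0,"tz":-0.141,"rx":0,"ry":0,"rz":0,"claw":0.055},
  {"tx":-0.0005,"ty":0,"tz":-0.141,"rx":0,"ry":0,"rz":0,"claw":0.055},
  {"tx":-0.0005,"ty":0,"tz":-0.141,"rx":0,"ry":0,"rz":0,"claw":0.055},
  {"tx":-0.0005,"ty":0,"tz":-0.141,"rx":0,"ry":0,"rz":0,"claw":0.055},
  {"tx":-0.0005,"ty":0,"tz":-0.141,"rx":0,"ry":0,"rz":0,"claw":0.055},
])

```text
clock: 9.35
eef_pos: [450.0, 2.6, 46.3]
tool_rot: [-3.139, -0.001, -1.208]
force: [-0.4, -0.4, 6.0]
width: 63.7
```

Request:
apply_moves([
  {"tx":0,"ty":0,"tz":0.03,"rx":0,"ry":0,"rz":0,"claw":0.055},
  {"tx":0,"ty":0,"tz":0.07,"rx":0,"ry":0,"rz":0,"claw":0.055},
  {"tx":0,"ty":0,"tz":0.12,"rx":0,"ry":0,"rz":0,"claw":0.055},
  {"tx":0.01,"ty":0.04,"tz":0.16,"rx":0,"ry":0,"rz":0,"claw":0.055},
  {"tx":0.02,"ty":0.08,"tz":0.18,"rx":0,"ry":0,"rz":0,"claw":0.055},
  {"tx":0.03,"ty":0.12,"tz":0.18,"rx":0,"ry":0,"rz":0,"claw":0.055},
  {"tx":0.04,"ty":0.16,"tz":0.18,"rx":0,"ry":0,"rz":0,"claw":0.055},
  {"tx":0.054,"ty":0.2,"tz":0.18,"rx":0,"ry":0,"rz":0,"claw":0.055},
  {"tx":0.054,"ty":0.211,"tz":0.18,"rx":0,"ry":0,"rz":0,"claw":0.055},
  {"tx":0.054,"ty":0.211,"tz":0.14,"rx":0,"ry":0,"rz":0,"claw":0.055},
  {"tx":0.054,"ty":0.211,"tz":0.1,"rx":0,"ry":0,"rz":0,"claw":0.055},
  {"tx":0.054,"ty":0.211,"tz":0.1,"rx":0,"ry":0,"rz":0,"claw":0.055},
])

```text
clock: 10.55
eef_pos: [499.3, 212.7, 141.7]
tool_rot: [3.134, -0.0, -1.208]
force: [-0.5, 0.4, -0.9]
width: 63.6
```

Run:
```python
from h import *
save('side','s8')
s=read_state();print(s['eef_pos'],s['tool_rot'],s['qpos'][6],s['width'],s['force'])
wcup('w8',22,35,z=s['eef_pos'][2]+14)
```

```text
[501.43060468 212.75416654 144.10946416] [ 3.13799532e+00 -3.84938527e-04 -1.20896803e+00] -2.6559730404903124 63.66765039201506 [-0.2619362   0.24759167  0.42385309]
[  208   201   146   131 10211] [280.89246891 265.40172363]
((500.9346923828125, 212.50592041015625), 33.79428482055664)
```

Request:
apply_moves([
  {"tx":0.001,"ty":0.001,"tz":0,"rx":0,"ry":0,"rz":0,"claw":0.055},
  {"tx":0.001,"ty":0.001,"tz":0,"rx":0,"ry":0,"rz":0,"claw":0.055},
  {"tx":0.001,"ty":0.001,"tz":-0.02,"rx":0,"ry":0,"rz":0,"claw":0.055},
  {"tx":0.001,"ty":0.001,"tz":-0.035,"rx":0,"ry":0,"rz":0,"claw":0.055},
  {"tx":0.001,"ty":0.001,"tz":-0.045,"rx":0,"ry":0,"rz":0,"claw":0.055},
  {"tx":0.001,"ty":0.001,"tz":-0.052,"rx":0,"ry":0,"rz":0,"claw":0.055},
  {"tx":0.001,"ty":0.001,"tz":-0.052,"rx":0,"ry":0,"rz":0,"claw":0.055},
  {"tx":0.001,"ty":0.001,"tz":-0.052,"rx":0,"ry":0,"rz":0,"claw":0.055},
])

```text
clock: 11.45
eef_pos: [504.5, 214.5, 92.8]
tool_rot: [-3.141, -0.0, -1.209]
force: [-0.9, -0.1, -0.4]
width: 63.7
```

Request:
apply_moves([
  {"tx":-0.001,"ty":-0.0005,"tz":-0.002,"rx":0,"ry":0,"rz":0,"claw":0.055},
  {"tx":-0.001,"ty":-0.0005,"tz":-0.002,"rx":0,"ry":0,"rz":0,"claw":0.085},
  {"tx":-0.001,"ty":-0.0005,"tz":-0.002,"rx":0,"ry":0,"rz":0,"claw":0.085},
  {"tx":-0.001,"ty":-0.0005,"tz":-0.002,"rx":0,"ry":0,"rz":0,"claw":0.085},
  {"tx":-0.001,"ty":-0.0005,"tz":-0.002,"rx":0,"ry":0,"rz":0,"claw":0.085},
  {"tx":-0.001,"ty":-0.0005,"tz":0.03,"rx":0,"ry":0,"rz":0,"claw":0.085},
  {"tx":-0.001,"ty":-0.0005,"tz":0.07,"rx":0,"ry":0,"rz":0,"claw":0.085},
  {"tx":-0.001,"ty":-0.0005,"tz":0.12,"rx":0,"ry":0,"rz":0,"claw":0.085},
  {"tx":-0.001,"ty":-0.0005,"tz":0.17,"rx":0,"ry":0,"rz":0,"claw":0.085},
  {"tx":-0.001,"ty":-0.0005,"tz":0.19,"rx":0,"ry":0,"rz":0,"claw":0.085},
  {"tx":-0.001,"ty":-0.0005,"tz":0.19,"rx":0,"ry":0,"rz":0,"claw":0.085},
])

```text
clock: 12.55
eef_pos: [505.0, 214.3, 285.7]
tool_rot: [-3.135, 0.001, -1.208]
force: [0.7, -0.6, 0.5]
width: 84.8
```

Run:
```python
from h import *
s=read_state();print(s['eef_pos'],s['force'])
wcup('w9',22,35,z=104)
im=cv2.imread('pics/w9.png')[90:330,150:410];sd=save('side','s9')[230:350,200:300,::-1]
cv2.imwrite('pics/m9.png',np.hstack([cv2.resize(im,(400,369),interpolation=2),cv2.resize(sd,(307,369),interpolation=2)]))
# cover angle from initial pictures
seat=np.array([503.7,213.8]);yw=.25;ex=np.array([np.cos(yw),np.sin(yw)]);ey=np.array([-ex[1],ex[0]])
obs={'side':[(28/2.4+199.7,458/2.4+99.7),(178/2.4+199.7,467/2.4+99.7)],'top':[(14/2.6+119.7,105/2.6+149.7),(38/2.6+119.7,235/2.6+149.7)]}
for cam in obs:
  for th in np.arange(1.5,1.96,.09):
    y=62-115*np.cos(th)+15*np.sin(th);z=98+115*np.sin(th)+15*np.cos(th)
    P=[np.r_[seat+x*ex+y*ey,z] for x in (55,-55)]
    print(cam,round(th,2),(proj(cam,P)-obs[cam]).round(1).tolist())
```

```text
[505.00775587 214.34766849 285.74072288] [ 0.72527999 -0.56479458  0.46389585]
[ 252  152   64   62 1985] [283.4534005  182.24735516]
((502.5917663574219, 215.43360900878906), 33.18735885620117)
side 1.5 [[3.2, -18.3], [2.5, -17.0]]
side 1.59 [[2.2, -13.1], [2.0, -11.7]]
side 1.68 [[1.3, -7.6], [1.4, -6.1]]
side 1.77 [[0.5, -1.8], [0.9, -0.3]]
side 1.86 [[-0.3, 4.1], [0.4, 5.8]]
side 1.95 [[-1.0, 10.2], [-0.2, 11.9]]
top 1.5 [[12.9, -3.1], [13.3, -3.2]]
top 1.59 [[8.2, -1.8], [8.5, -2.0]]
top 1.68 [[3.6, -0.6], [3.9, -0.7]]
top 1.77 [[-0.7, 0.8], [-0.5, 0.6]]
top 1.86 [[-4.7, 2.2], [-4.6, 1.9]]
top 1.95 [[-8.4, 3.7], [-8.4, 3.2]]
```

View pics/m9.png

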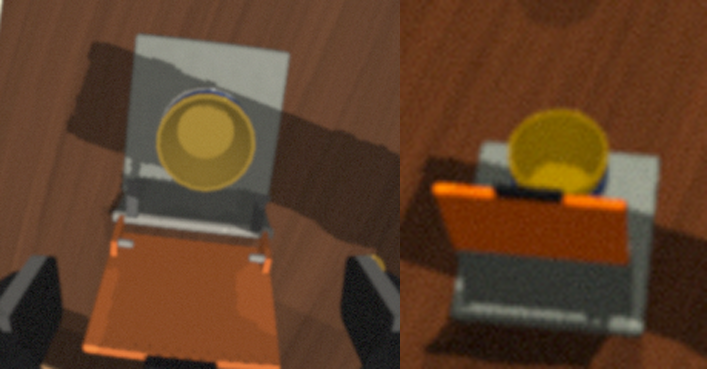

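Request:
apply_moves([
  {"tx":-0.038,"ty":0.145,"tz":0,"rx":0,"ry":0,"rz":16.7,"claw":0},
  {"tx":-0.038,"ty":0.145,"tz":0,"rx":0,"ry":0,"rz":16.7,"claw":0},
  {"tx":-0.038,"ty":0.145,"tz":0,"rx":0,"ry":0,"rz":16.7,"claw":0},
  {"tx":-0.038,"ty":0.145,"tz":0,"rx":0,"ry":0,"rz":16.7,"claw":0},
  {"tx":-0.038,"ty":0.145,"tz":0,"rx":0,"ry":0,"rz":16.7,"claw":0},
  {"tx":-0.038,"ty":0.145,"tz":0,"rx":0,"ry":0,"rz":16.7,"claw":0},
  {"tx":-0.038,"ty":0.145,"tz":0,"rx":0,"ry":0,"rz":16.7,"claw":0},
  {"tx":-0.038,"ty":0.145,"tz":0,"rx":0,"ry":0,"rz":16.7,"claw":0},
  {"tx":-0.038,"ty":0.145,"tz":0,"rx":0,"ry":0,"rz":16.7,"claw":0},
  {"tx":-0.038,"ty":0.145,"tz":0,"rx":0,"ry":0,"rz":16.7,"claw":0},
  {"tx":-0.038,"ty":0.145,"tz":0,"rx":0,"ry":0,"rz":16.7,"claw":0},
  {"tx":-0.038,"ty":0.145,"tz":0,"rx":0,"ry":0,"rz":16.7,"claw":0},
])

```text
clock: 13.85
eef_pos: [464.4, 358.5, 280.8]
tool_rot: [3.141, 0.003, 0.246]
force: [0.1, -0.5, 0.4]
width: 0.0
```

Run:
```python
from h import *
s=read_state();print(s['eef_pos'],s['tool_rot'],s['qpos'].round(2),s['width'])
seat=np.array([503.7,213.8]);yw=.25;ex=np.array([np.cos(yw),np.sin(yw)]);ey=np.array([-ex[1],ex[0]])
t=15
for th in [1.76,1.57,1.4,1.2,1.0,.8,.6,.45,.3,.2,.1,0]:
    d=97; y=62-d*np.cos(th)+15*np.sin(th)+t*np.sin(th);z=98+d*np.sin(th)+15*np.cos(th)
    print(th,'caddy y',round(y),np.r_[seat+y*ey,z].round(0))
```

```text
[464.44669029 358.50092203 280.8417815 ] [3.14063560e+00 2.56275911e-03 2.46005586e-01] [-0.94  0.51  0.37  1.64 -0.21  1.03 -1.83] 0.03272335641491904
1.76 caddy y 110 [477. 320. 190.]
1.57 caddy y 92 [481. 303. 195.]
1.4 caddy y 75 [485. 287. 196.]
1.2 caddy y 55 [490. 267. 194.]
1.0 caddy y 35 [495. 248. 188.]
0.8 caddy y 16 [500. 229. 178.]
0.6 caddy y -1 [504. 213. 165.]
0.45 caddy y -12 [507. 202. 154.]
0.3 caddy y -22 [509. 193. 141.]
0.2 caddy y -27 [510. 188. 132.]
0.1 caddy y -32 [511. 183. 123.]
0 caddy y -35 [512. 180. 113.]
```

Request:
apply_moves([
  {"tx":0,"ty":0,"tz":-0.04,"rx":0,"ry":0,"rz":0,"claw":0},
  {"tx":0,"ty":0,"tz":-0.08,"rx":0,"ry":0,"rz":0,"claw":0},
  {"tx":0,"ty":0,"tz":-0.095,"rx":0,"ry":0,"rz":0,"claw":0},
  {"tx":0,"ty":0,"tz":-0.095,"rx":0,"ry":0,"rz":0,"claw":0},
  {"tx":0,"ty":0,"tz":-0.095,"rx":0,"ry":0,"rz":0,"claw":0},
  {"tx":0,"ty":0,"tz":-0.095,"rx":0,"ry":0,"rz":0,"claw":0},
])

```text
clock: 14.45
eef_pos: [465.9, 359.5, 188.5]
tool_rot: [-3.141, -0.002, 0.248]
force: [-0.2, 0.3, -0.1]
width: -0.4
```

Request:
apply_moves([
  {"tx":0.006,"ty":-0.02,"tz":0,"rx":0,"ry":0,"rz":0,"claw":0},
  {"tx":0.011,"ty":-0.04,"tz":0.001,"rx":0,"ry":0,"rz":0,"claw":0},
  {"tx":0.013,"ty":-0.048,"tz":0.004,"rx":0,"ry":0,"rz":0,"claw":0},
  {"tx":0.015,"ty":-0.057,"tz":0.006,"rx":0,"ry":0,"rz":0,"claw":0},
  {"tx":0.017,"ty":-0.065,"tz":0.007,"rx":0,"ry":0,"rz":0,"claw":0},
  {"tx":0.019,"ty":-0.073,"tz":0.007,"rx":0,"ry":0,"rz":0,"claw":0},
  {"tx":0.022,"ty":-0.083,"tz":0.006,"rx":0,"ry":0,"rz":0,"claw":0},
  {"tx":0.024,"ty":-0.093,"tz":0.005,"rx":0,"ry":0,"rz":0,"claw":0},
  {"tx":0.026,"ty":-0.102,"tz":0.003,"rx":0,"ry":0,"rz":0,"claw":0},
  {"tx":0.029,"ty":-0.112,"tz":0,"rx":0,"ry":0,"rz":0,"claw":0},
  {"tx":0.029,"ty":-0.112,"tz":0,"rx":0,"ry":0,"rz":0,"claw":0},
])

```text
clock: 15.55
eef_pos: [494.2, 244.6, 186.7]
tool_rot: [3.14, 0.001, 0.246]
force: [-0.2, 0.2, -0.0]
width: 0.0
```

Run:
```python
from h import *
s=read_state();print(s['eef_pos'],s['force'])
sd=save('side','s10')[180:360,180:340,::-1];tp=save('top','t10')[150:290,100:260,::-1]
cv2.imwrite('pics/m10.png',np.hstack([cv2.resize(sd,(400,450),interpolation=2),cv2.resize(tp,(400,450),interpolation=2)]))
```

```text
[494.17395769 244.57179333 186.72908874] [-0.21880666  0.24322754 -0.03017801]
```

View pics/m10.png

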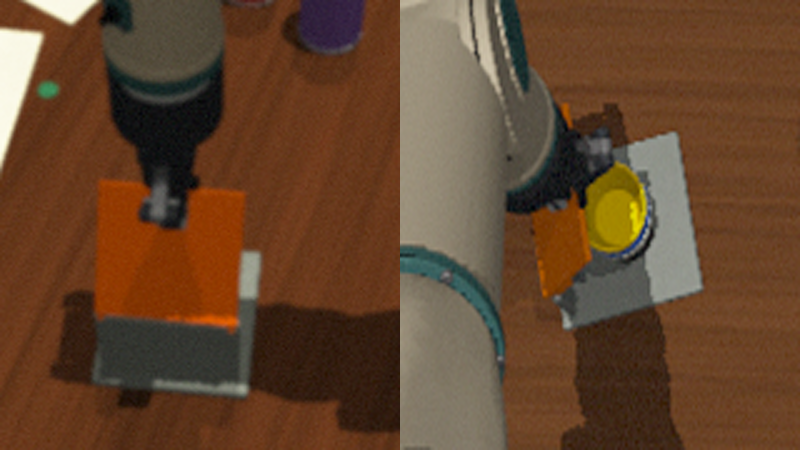

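Request:
apply_moves([
  {"tx":0.003,"ty":-0.008,"tz":-0.004,"rx":0,"ry":0,"rz":0,"claw":0},
  {"tx":0.006,"ty":-0.017,"tz":-0.009,"rx":0,"ry":0,"rz":0,"claw":0},
  {"tx":0.008,"ty":-0.025,"tz":-0.015,"rx":0,"ry":0,"rz":0,"claw":0},
  {"tx":0.01,"ty":-0.034,"tz":-0.022,"rx":0,"ry":0,"rz":0,"claw":0},
  {"tx":0.012,"ty":-0.041,"tz":-0.027,"rx":0,"ry":0,"rz":0,"claw":0},
  {"tx":0.014,"ty":-0.048,"tz":-0.033,"rx":0,"ry":0,"rz":0,"claw":0},
  {"tx":0.016,"ty":-0.055,"tz":-0.04,"rx":0,"ry":0,"rz":0,"claw":0},
  {"tx":0.017,"ty":-0.059,"tz":-0.046,"rx":0,"ry":0,"rz":0,"claw":0},
  {"tx":0.017,"ty":-0.059,"tz":-0.046,"rx":0,"ry":0,"rz":0,"claw":0},
])

```text
clock: 16.55
eef_pos: [511.4, 187.3, 140.8]
tool_rot: [3.141, 0.0, 0.248]
force: [0.1, 1.1, 3.7]
width: 0.1
```

Request:
apply_moves([
  {"tx":0.0005,"ty":-0.002,"tz":-0.006,"rx":0,"ry":0,"rz":0,"claw":0},
  {"tx":0.001,"ty":-0.004,"tz":-0.012,"rx":0,"ry":0,"rz":0,"claw":0},
  {"tx":0.0015,"ty":-0.006,"tz":-0.018,"rx":0,"ry":0,"rz":0,"claw":0},
  {"tx":0.002,"ty":-0.007,"tz":-0.023,"rx":0,"ry":0,"rz":0,"claw":0},
  {"tx":0.002,"ty":-0.007,"tz":-0.027,"rx":0,"ry":0,"rz":0,"claw":0},
  {"tx":0.002,"ty":-0.007,"tz":-0.027,"rx":0,"ry":0,"rz":0,"claw":0},
])

```text
clock: 17.15
eef_pos: [512.8, 180.5, 113.6]
tool_rot: [3.141, 0.001, 0.249]
force: [0.3, 0.1, 0.3]
width: -0.1
```

Request:
apply_moves([
  {"tx":0,"ty":0,"tz":-0.002,"rx":0,"ry":0,"rz":0,"claw":0},
  {"tx":0,"ty":0,"tz":-0.004,"rx":0,"ry":0,"rz":0,"claw":0},
  {"tx":0,"ty":0,"tz":-0.004,"rx":0,"ry":0,"rz":0,"claw":0},
])

```text
clock: 17.45
eef_pos: [513.0, 180.6, 112.7]
tool_rot: [-3.141, -0.0, 0.249]
force: [-5.0, -2.6, 24.0]
width: -0.3
```

Request:
apply_moves([
  {"tx":0,"ty":0,"tz":0.01,"rx":0,"ry":0,"rz":0,"claw":0},
  {"tx":0,"ty":0,"tz":0.04,"rx":0,"ry":0,"rz":0,"claw":0},
  {"tx":0,"ty":0,"tz":0.09,"rx":0,"ry":0,"rz":0,"claw":0},
  {"tx":0,"ty":0,"tz":0.14,"rx":0,"ry":0,"rz":0,"claw":0},
  {"tx":-0.02,"ty":-0.04,"tz":0.17,"rx":0,"ry":0,"rz":0,"claw":0},
  {"tx":-0.04,"ty":-0.08,"tz":0.17,"rx":0,"ry":0,"rz":0,"claw":0},
  {"tx":-0.06,"ty":-0.12,"tz":0.17,"rx":0,"ry":0,"rz":0,"claw":0},
  {"tx":-0.08,"ty":-0.16,"tz":0.17,"rx":0,"ry":0,"rz":0,"claw":0},
  {"tx":-0.08,"ty":-0.2,"tz":0.17,"rx":0,"ry":0,"rz":0,"claw":0},
  {"tx":-0.08,"ty":-0.2,"tz":0.17,"rx":0,"ry":0,"rz":0,"claw":0},
  {"tx":-0.08,"ty":-0.2,"tz":0.17,"rx":0,"ry":0,"rz":0,"claw":0},
])

```text
clock: 18.55
eef_pos: [432.8, -19.3, 280.4]
tool_rot: [-3.141, -0.0, 0.247]
force: [-0.3, -0.1, 0.3]
width: -0.1
```

Run:
```python
from h import *
sd=save('side','s11')[90:360,180:380,::-1];tp=save('top','t11')[140:280,110:410,::-1]
cv2.imwrite('pics/m11.png',np.hstack([cv2.resize(sd,(400,540),interpolation=2),cv2.resize(tp,(400,187),interpolation=2) if 0 else np.vstack([cv2.resize(tp,(400,187),interpolation=2),cv2.resize(tp[20:120,:150],(400,267),interpolation=2),np.zeros((86,400,3),np.uint8)])]))
seat=np.array([503.7,213.8]);yw=.25;ex=np.array([np.cos(yw),np.sin(yw)]);ey=np.array([-ex[1],ex[0]])
for th in (0,.3):
    y=62-115*np.cos(th)+15*np.sin(th);z=98+115*np.sin(th)+15*np.cos(th)
    q=proj('side',[np.r_[seat+x*ex+y*ey,z] for x in (55,-55)]); print(th,q.round(),((q-[180,90])*2).round())
print(read_state()['eef_pos'],read_state()['force'],read_state()['clock'])
```

```text
0 [[228. 251.]
 [281. 255.]] [[ 96. 322.]
 [202. 331.]]
0.3 [[226. 245.]
 [281. 249.]] [[ 93. 310.]
 [202. 319.]]
[433.08485376 -17.76512326 280.15721575] [-0.28811846  0.50603191  0.19047575] 18.65
```

View pics/m11.png

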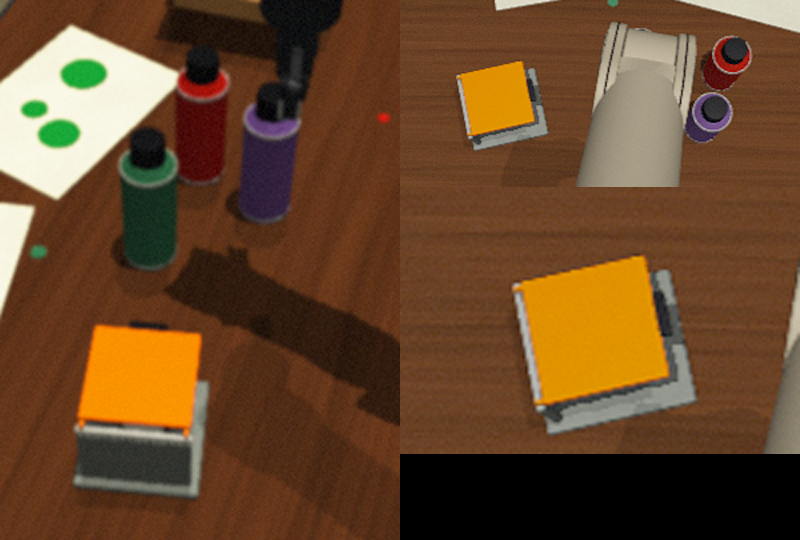

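```bash
python3 -c "from cell import *;print(finish_job())"
```

```text
the job is handed in; nothing more can be done
None
```

The job is handed in at 18.65 s on the robot's clock. Blue then yellow are nested upright on the white cup in the caddy, and the orange cover is pushed over and pressed shut.

- **Cups:** After each release the wrist camera saw a centred, level rim. At the rim height expected for a fully home cup (87 mm for blue, 104 mm for yellow), the fitted rim radius was 32.5 mm and 33.2 mm. The true radius is 33 to 33.5 mm. That check would not catch a few millimetres of height error, and I did not press the cups down separately.
- **Cover:** The force fell to about 0 at the end of the press, consistent with the catch snapping. The cover then stopped firmly at the shut height, with 24 N at a TCP height of 112.7 mm. About 1 s after the press, with the arm well clear, its front edge was within about 2 pixels of where angle 0 should put it. It should have been 5 to 6 pixels off if it had stopped at 0.3 rad.
- **Cans:** All three stand upright, and the arm touched none of them as far as the moves and forces show.

Some measurements disagreed:
- The side camera placed the cups 4 to 6 mm farther left (+y) than the top and wrist cameras, so I relied on the top and wrist views.
- The grip width on the cups read 63.7 mm against the 66 mm rim band, but both cups held firmly.
- The last joint came within about 0.01 rad of its limit once during the first carry (−2.929 read, limit −2.94), and I turned the tool away from it.

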